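# Show the apprentice which punch goes where

## Robot

A 6-joint arm with a two-finger parallel gripper is mounted at the origin on the work surface. World frame = base frame: x ahead of the robot, y to its left, z up, the work surface at z = 0. Lengths are in mm, angles in rad, forces in N, time in s.
With the tool pointing down it reaches from about 350 to 875 mm from the base axis. Payload 4.2 kg.
Tool frame: the origin (TCP) lies midway between the tips of the shut fingers; the grasp point (between the pads) lies 19 mm behind it; y points along the fingers, x is the direction in which the jaws open and shut, and the axes are right-handed (so a half turn about y gives the same grasp; the last joint's range is limited). The gripper opens to 85 mm and grips with 20 to 120 N. Pads are 22 mm wide; open, the fingers measure 114 mm over their backs; the gripper's body (76 mm by 85 mm) begins 54 mm behind the grasp point. The pads swing forward as they close: fully open they stand 13 mm farther back than shut.
Start: joints at [-1.08, 0.385, 0.008, 0, -1.194, -0.259], TCP at [143.599, -608.259, 231.312] pointing down, gripper open.
Joint ranges: [-3.14, 3.14], [-1.21, 2.06], [-1.07, 1.41], [-3.16, 2.05], [-2.99, -0.16], [-3.1, 3.1]. Speed limits (rad/s): [2.79, 2.79, 3.14, 3.14, 3.14, 3.14].

## Interface

Orientations are given as a unit quaternion [x, y, z, w].
In Python, from bench import read_state, get_image, job_done gives the robot as it stands.
- The arm moves only by the tool play_rows, never from a script. Its argument "series" is a list of rows, each a list of 7 numbers: the shift along the tool's x, y, z in m, then the turn, a rotation vector about the tool's x, y, z in rad, then the finger opening in m, from 0 to 0.0854. In form: [[x, y, z, wx, wy, wz, claw], ...]. A call has 1 to 10 rows; each row shifts and turns the pose as measured when the row begins, along the tool's axes as they then stand; what a row does not reach is not made up. A row lasts 1/10 s, in which the tool goes at most 50 mm and 8.59 degrees, less where a joint would pass 70% of its speed; a pose out of reach is approached as far as the arm can. A call with a gripper value outside its range is refused whole. The fingers move at their own pace and stop on an object; the grip force is fixed at half the most. Time passes only in rows, so rows that do not move let the fingers close. It gives the time, the measured TCP pose, the force and the opening at its end, in the units of the state.
- read_state(): the state, without advancing time (a new reading comes with each control period).
- get_image(name): name is "scene" or "top"; returns a dict with "color" (400x640x3 uint8, red, green, blue), "intrinsics" (3x3 intrinsics, pixels), "D" ([k1, k2, p1, p2, k3] as OpenCV has them; the pictures are not rectified), "origin" and "orientation" of the camera in the world. Camera axes: x right, y down, z forward; pixel columns grow to the right and rows downward; lengths in mm; the calibration is good to about 2 mm. A picture is of the moment at which its call begins. There is no depth.
- job_done(): hands the job in, once; it reports no verdict.
The state is a dict: "clock": time; "joints": joint angles; "joint_vel": joint speeds; "joint_efforts": joint torques, N m; "position": TCP position; "ee_rot": TCP orientation; "contact_force": force on the tool from outside, world axes, zero at the start; "wrist_torque": the same for the moment, N m; "gripper_width": finger opening in mm.
Only numpy, scipy, OpenCV 4.12 (cv2) and the standard library are available. Lean on these libraries where they do the work, as an engineer would, in place of code of your own. Each camera call takes 0.05 s, during which the arm holds its last target. There are 200 camera calls.

## Task

Call the apprentice by pressing the round push button fully down with the fingertips and letting it up again. Then show the next cut: point straight down at the widest of the three steel punches standing in the wooden block, with the fingertips two or three centimetres above its top, for two seconds, and then in the same way at the round hole of the metal template, finishing with the hand still pointing there. Touch nothing except the button, and do not come down low over the other punches or the template's other openings on the way, because that would be pointing at the wrong one.

Things in the scene. Friction and masses are not known exactly. Their poses are not given: they have to be found in the camera images.
- call (a joint): Travel of the push button in m: 0 up, 0.006 fully down; springs back; fully down takes about 5 N.
- call_top (a point): Centre of the top of the push button's plain steel cap, 36 mm across, 22 mm above the table when up, in a low grey round housing, 52 mm across and 12 mm tall, on the table to the robot's right; z up, pressed straight down; the point moves with the cap.
- block: Wooden punch block, 70 x 190 x 50 mm (its x, y, z), standing on the table to the robot's left, with three holes in a row along its y axis, 60 mm apart; origin at the centre of its underside. Fixed.
- wide_top (a point): The widest steel punch (cylindrical head 30 mm across, 30 mm long below the point, blending at about 40 mm into a 16 mm shank); the whole punch is 108 mm long and its top stands 118 mm above the table. The three punches have equal height and may stand in any of the three holes of the block. This point is the centre of the top face. Loose. 
- middle_top (a point): The middle steel punch (cylindrical head 18 mm across, 30 mm long below the point, blending at about 40 mm into a 16 mm shank); the whole punch is 108 mm long and its top stands 118 mm above the table. The three punches have equal height and may stand in any of the three holes of the block. This point is the centre of the top face. Loose. 
- narrow_top (a point): The narrowest steel punch (cylindrical head 10 mm across, 30 mm long below the point, blending at about 40 mm into a 16 mm shank); the whole punch is 108 mm long and its top stands 118 mm above the table. The three punches have equal height and may stand in any of the three holes of the block. This point is the centre of the top face. Loose. 
- template: Flat aluminium template, 170 x 100 x 5 mm (its x, y, z) with a 60 mm wide, 20 mm long tongue at its +x end, lying flat on the table in front of the robot at any yaw; three openings in a row along its x axis, 55 mm apart: the round hole (nearest the tongue), a slot, a square hole. Origin at the centre of the underside of the 170 x 100 mm plate. Fixed.
- round_hole (a point): The round hole, 30 mm across, in the template. Point at the centre of the opening, level with the template's top face (5 mm above the table), z up. 
- slot (a point): The narrow slot, 14 x 50 mm, in the middle of the template. Point at the centre of the opening, level with the template's top face (5 mm above the table), z up. 
- square_hole (a point): The square hole, 26 mm wide, in the template. Point at the centre of the opening, level with the template's top face (5 mm above the table), z up. 
- hammer: Hammer lying beyond the template, about 280 mm long. Leave alone.
- spool: Wooden thread spool, 40 mm across, 55 mm tall, standing beyond the button; origin at its foot. Leave alone.
- tin: Tin, 72 mm across, 70 mm tall, at the far right; origin at its foot. Leave alone.
- weight: Dark steel pattern weight with a knob, 52 mm across, 60 mm tall, beyond and between template and block; origin at its foot. Leave alone.
- awl: Small wooden-handled pointed tool lying near the robot. Leave alone.
- rasp: Long wooden-handled sharpening steel, 260 mm long, lying beyond the block. Leave alone.
- mug: White mug, 76 mm across, 85 mm tall, at the left; origin at its foot. Leave alone.
Things that resemble listed ones, but are neither listed nor needed, are in the scene too. Of the things shaped like the part that bears call, the grey one is meant.

How it is judged:
By the outcome, as a careful person would: the job done as asked, in the order asked, and still so for the second after the job is handed in, with the robot touching nothing.
It also fails if it takes over 56 s, if anything falls off the work surface, if the arm or the gripper's body presses on something with over 40 N, if the wrist force passes 120 N, or if a joint passes its speed limit or range.

## Working session

There is one attempt and no reset: what is moved stays moved. The work goes in short steps, Python scripts to look and compute and a tool call to move; the robot and the scene stay as the last step left them, time stands still between calls to the robot, and variables do not carry over. Pictures are saved under pics/ and viewed, about 8 in all and at most 12, crops included, and the job is handed in when it is done.

Besides the shell and the picture viewer there is one more tool, called after "Request:" by a JSON object that holds its "op" and its "data". play_rows: Moves the arm, as the interface text tells. Its arguments: {"type":"object","properties":{"series":{"type":"array","items":{"type":"array","items":{"type":"number"}}}},"required":["series"]}

```bash
mkdir -p pics
python3 - <<'E'
from bench import *
import cv2
s=read_state();print(s)
for n in("scene","top"):
    d=get_image(n);cv2.imwrite(f"pics/{n}0.png",d["color"][:,:,::-1])
    print(n,d["intrinsics"],d["D"],d["origin"],d["orientation"])
E
```

```text
{'clock': 0.0, 'joints': array([-1.08040938e+00,  3.85559621e-01,  6.60500069e-03, -5.15671635e-04,
       -1.19403830e+00, -2.58613201e-01]), 'joint_vel': array([-0.00054439, -0.00318336, -0.00049039, -0.00080205, -0.0005289 ,
       -0.0003666 ]), 'joint_efforts': array([-8.83597804e-04, -3.92288160e+01,  1.88394642e+01,  4.18623894e+00,
       -4.67259626e-03,  1.50443125e-06]), 'position': array([ 143.45106212, -607.69124028,  230.20913965]), 'ee_rot': array([ 0.43824067,  0.5548836 , -0.55395249, -0.43952923]), 'contact_force': array([0.80391603, 0.21817092, 0.15196946]), 'wrist_torque': array([-0.00974655,  0.02973308, -0.00869079]), 'gripper_width': 85.35330761311262}
scene [[440.54403926   0.         330.48512585]
 [  0.         440.54403926 198.34285501]
 [  0.           0.           1.        ]] [0.03355798 0.         0.         0.         0.        ] [1349.22291076 -651.16024029  780.92887859] [ 0.79860832  0.36746979 -0.1875848  -0.43818106]
top [[421.35437927   0.         325.36856631]
 [  0.         421.35437927 196.49727448]
 [  0.           0.           1.        ]] [-0.110055  0.        0.        0.        0.      ] [ 453.03597878   47.12039165 1479.28760121] [ 0.71015162 -0.70266885  0.03290638 -0.02929732]
```

View pics/scene0.png

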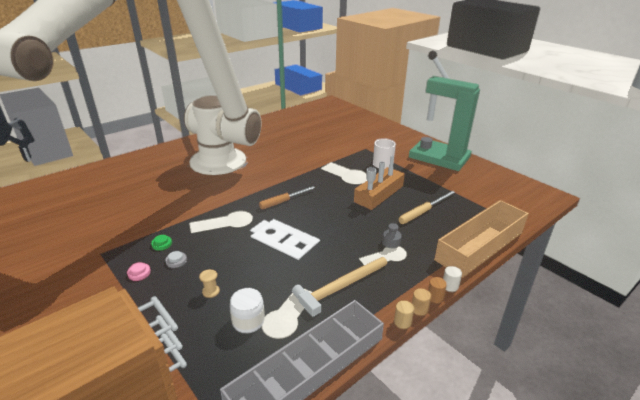

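View pics/top0.png

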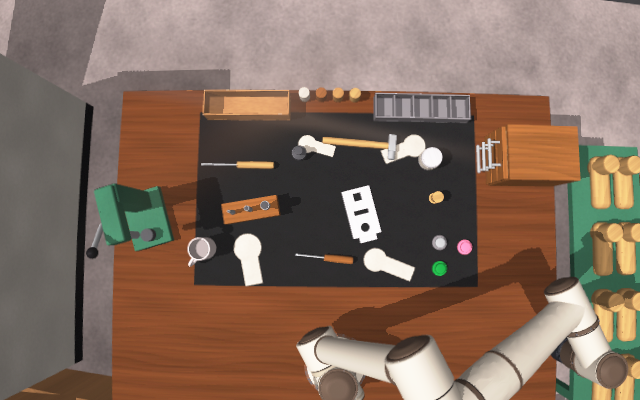

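The top view shows three button-like things: green (439,268), pink (464,247) and grey (439,242). The grey one fits the description. The template is at about (362,213) with its tongue toward the robot and the round hole near (365,227). The punches are at about (232,212), (247,209) and (265,205). Next I'll confirm in enlarged crops and measure.

```bash
cat > h.py <<'E'
import cv2,numpy as np
from scipy.spatial.transform import Rotation as R
def ray(d,uv):
    p=cv2.undistortPoints(np.array([[uv]],float),np.array(d["intrinsics"]),np.array(d["D"]))[0,0]
    return np.array(d["origin"]),R.from_quat(d["orientation"]).apply([p[0],p[1],1])
def plane(d,uv,z):
    o,r=ray(d,uv);return o+r*(z-o[2])/r[2]
def proj(d,P):
    q=R.from_quat(d["orientation"]).inv().as_matrix()
    return cv2.projectPoints(np.array([P],float),cv2.Rodrigues(q)[0],-q@np.array(d["origin"]),np.array(d["intrinsics"]),np.array(d["D"]))[0][0,0]
def tri(d1,u1,d2,u2):
    o1,r1=ray(d1,u1);o2,r2=ray(d2,u2)
    t=np.linalg.lstsq(np.c_[r1,-r2],o2-o1,rcond=None)[0]
    a,b=o1+t[0]*r1,o2+t[1]*r2;return (a+b)/2,np.linalg.norm(a-b)
E
python3 - <<'E'
from bench import *
from h import *
t=get_image("top");s=get_image("scene")
c=lambda d,x,y,w,h,k:cv2.resize(d["color"][y:y+h,x:x+w,::-1],(w*k,h*k),interpolation=cv2.INTER_CUBIC)
A=c(t,215,190,70,40,5);B=c(t,420,225,60,50,5);C=c(s,345,145,65,65,5);D=c(t,335,180,55,65,5)
im=np.zeros((600,700,3),np.uint8)
for a,(x,y) in((A,(0,0)),(B,(370,0)),(C,(0,260)),(D,(370,260))):
    a=a[:600-y,:700-x];im[y:y+a.shape[0],x:x+a.shape[1]]=a
cv2.imwrite("pics/crop1.png",im)
# template: white region and holes
g=cv2.cvtColor(t["color"],cv2.COLOR_RGB2GRAY);x0,y0=335,180
m=cv2.resize(g[180:245,335:390],None,fx=8,fy=8,interpolation=cv2.INTER_CUBIC)
_,b=cv2.threshold(m,140,255,0)
cs,h=cv2.findContours(b,cv2.RETR_CCOMP,cv2.CHAIN_APPROX_NONE)
for k,q in enumerate(cs):
    M=cv2.moments(q)
    if M["m00"]>800:
        u=((M["m10"]/M["m00"]+.5)/8-.5+x0,(M["m01"]/M["m00"]+.5)/8-.5+y0)
        print("hole" if h[0][k][3]>=0 else "outer",M["m00"]/64,np.round(u,2),plane(t,u,5).round(1))
# grey cap in both views
for d,n,(x,y,w,hh) in((t,"top",(428,232,24,22)),(s,"scene",(160,247,32,24))):
    p=d["color"][y:y+hh,x:x+w].astype(int)
    m=((p.max(2)>90)&(np.ptp(p,2)<25)).astype(np.uint8)
    n_,l,st,ce=cv2.connectedComponentsWithStats(m);i=1+st[1:,4].argmax();u=ce[i]+[x,y];print(n,st[i],u,plane(d,u,18).round(1))
E
```

```text
outer 1505.921875 [361.36 213.49] [524.7 -86.5   5. ]
hole 57.21875 [364.74 226.79] [478.3 -98.5   5. ]
hole 59.5234375 [360.77 211.59] [531.4 -84.4   5. ]
hole 55.21875 [356.82 196.48] [584.4 -70.3   5. ]
top [  4   3  15  15 178] [438.95505618 242.14606742] [ 426.5 -357.3   18. ]
scene [  5   3  22  18 300] [175.64 258.84] [ 441.6 -363.5   18. ]
```

View pics/crop1.png

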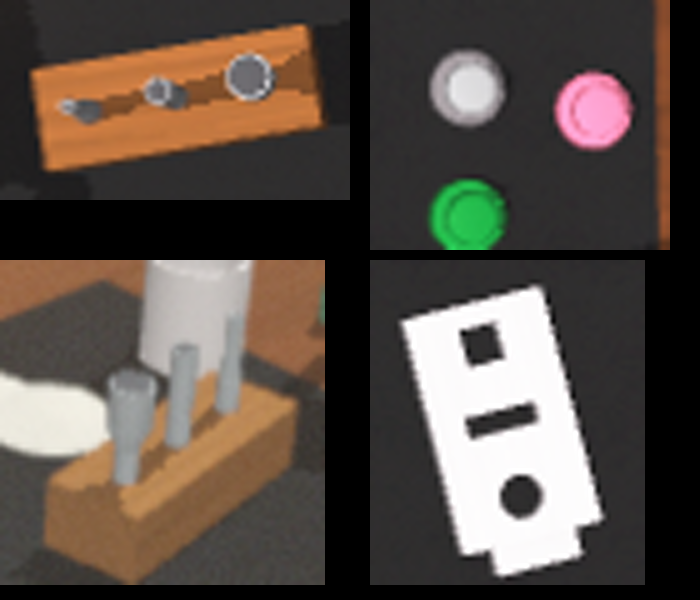

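The crop confirms all three. The grey button's cap is at about (439,242), the round hole nearest the tongue is at (365,227), and the widest punch is the right-hand one in the top view (264.5,204.9), seen at (371,168.5) in the scene view. Its head is clearly thicker than the other two.

```bash
cat >> h.py <<'E'
def go(s,P):
    """tool-frame shift (mm) to P, and the rotation vector to stand exactly upright"""
    r=R.from_quat(s["ee_rot"]);y=r.as_matrix()[:,1];ax=np.cross(y,[0,0,-1])
    return "shift mm",r.inv().apply(np.array(P)-s["position"]).round(1),"tilt fix",r.inv().apply(ax).round(3),"pos",s["position"].round(1),"F",s["contact_force"].round(1),"w",round(s["gripper_width"],1),"t",s["clock"]
E
python3 - <<'E'
from bench import *
from h import *
t=get_image("top");s=get_image("scene")
print("wide",plane(t,(264.5,204.9),118),plane(s,(371,168.5),118),tri(t,(264.5,204.9),s,(371,168.5)))
for u in((246.3,207.8),(228.8,211)):print(plane(t,u,118))
print("btn",plane(t,(439.1,242.2),22))
q=read_state();print(R.from_quat(q["ee_rot"]).as_matrix().round(3));print(*go(q,[427,-357,80]))
E
```

```text
wide [543.68217235 237.87154937 118.        ] [546.31305729 240.07649562 118.        ] (array([544.87526149, 239.18849964, 117.51125128]), np.float64(3.372479807774104))
[533.57173901 296.98883145 118.        ]
[522.4763409  354.01232663 118.        ]
btn [ 426.41224714 -356.74109266   22.        ]
[[-0.23  -0.    -0.973]
 [ 0.973  0.001 -0.23 ]
 [ 0.001 -1.     0.   ]]
shift mm [ 179.2  151.  -333.6] tilt fix [-0.     0.     0.001] pos [ 143.6 -608.1  230.9] F [-0.2  1.1  0.2] w 85.2 t 0.3
```

Request:
{"op": "play_rows", "data": {"series": [[0.018, 0.01, -0.033, 0, 0, 0, 0], [0.018, 0.01, -0.033, 0, 0, 0, 0], [0.018, 0.01, -0.033, 0, 0, 0, 0], [0.018, 0.01, -0.033, 0, 0, 0, 0], [0.018, 0.01, -0.033, 0, 0, 0, 0], [0.018, 0.01, -0.033, 0, 0, 0, 0], [0.018, 0.01, -0.033, 0, 0, 0, 0], [0.018, 0.01, -0.033, 0, 0, 0, 0], [0.018, 0.01, -0.033, 0, 0, 0, 0], [0, 0, 0, 0, 0, 0, 0]]}}

```text
clock: 1.3
position: [404.3, -376.4, 137.7]
ee_rot: [-0.441, -0.553, 0.554, 0.439]
contact_force: [-0.7, -0.6, 0.4]
gripper_width: -0.0
```

```bash
python3 -c "
from bench import *
from h import *
print(*go(read_state(),[426.5,-357,60]))"
```

```text
shift mm [ 14.2  77.6 -26. ] tilt fix [ 0.     0.    -0.004] pos [ 404.3 -376.4  137.7] F [-0.7 -0.6  0.4] w -0.0 t 1.3
```

Request:
{"op": "play_rows", "data": {"series": [[0.007, 0.025, -0.013, 0, 0, -0.004, 0], [0.007, 0.025, -0.013, 0, 0, 0, 0], [0, 0.025, 0, 0, 0, 0, 0], [0, 0, 0, 0, 0, 0, 0], [0, 0, 0, 0, 0, 0, 0]]}}

```text
clock: 1.8
position: [429.3, -357.4, 62.9]
ee_rot: [0.441, 0.554, -0.554, -0.438]
contact_force: [0.4, 0.7, 0.8]
gripper_width: 0.2
```

```bash
python3 -c "
from bench import *
from h import *
print(*go(read_state(),[426.5,-357,26]))
s=get_image('scene');t=get_image('top')
a=cv2.resize(s['color'][200:290,130:230,::-1],None,fx=4,fy=4,interpolation=2)
b=cv2.resize(t['color'][200:290,400:500,::-1],None,fx=4,fy=4,interpolation=2)
cv2.imwrite('pics/btn.png',np.hstack([a,b]))"
```

```text
shift mm [ 1.2 36.9  2.8] tilt fix [ 0.003  0.    -0.004] pos [ 429.3 -357.4   62.9] F [0.4 0.7 0.8] w 0.2 t 1.8
```

View pics/btn.png

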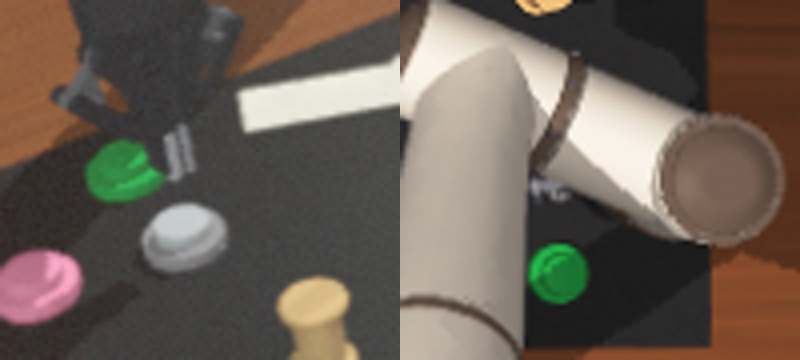

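The fingertips (crop 178,175) stand over the grey cap (184,230). I'll descend, then press in small steps.

Request:
{"op": "play_rows", "data": {"series": [[0.001, 0.012, 0.002, 0, 0, 0, 0], [0, 0.012, 0, 0, 0, 0, 0], [0, 0.01, 0, 0, 0, 0, 0], [0, 0.004, 0, 0, 0, 0, 0], [0, 0.004, 0, 0, 0, 0, 0], [0, 0.003, 0, 0, 0, 0, 0]]}}

```text
clock: 2.5
position: [428.2, -358.8, 18.1]
ee_rot: [0.444, 0.554, -0.553, -0.436]
contact_force: [-0.6, 0.3, 3.9]
gripper_width: 0.1
```

Request:
{"op": "play_rows", "data": {"series": [[0, 0.002, 0, 0, 0, 0, 0], [0, 0.002, 0, 0, 0, 0, 0], [0, 0.002, 0, 0, 0, 0, 0]]}}

```text
clock: 2.8
position: [428.3, -358.9, 15.9]
ee_rot: [0.443, 0.554, -0.554, -0.435]
contact_force: [-4.2, 4.5, 17.0]
gripper_width: -0.2
```

Force is 17 N with the tips at z = 15.9, so the button is at its stop. Releasing.

Request:
{"op": "play_rows", "data": {"series": [[0, 0, 0, 0, 0, 0, 0], [0, -0.01, 0, 0, 0, 0, 0], [0, -0.02, 0, 0, 0, 0, 0], [0, -0.04, 0, 0, 0, 0, 0], [0, -0.05, 0, 0, 0, 0, 0], [0, -0.05, 0, 0, 0, 0, 0], [0, -0.05, 0, 0, 0, 0, 0], [0, -0.03, 0, 0, 0, 0, 0], [0, 0, 0, 0, 0, 0, 0]]}}

```text
clock: 3.7
position: [425.6, -357.3, 278.6]
ee_rot: [0.444, 0.554, -0.554, -0.434]
contact_force: [1.0, 1.2, 0.0]
gripper_width: 0.2
```

```bash
python3 -c "
from bench import *
from h import *
print(*go(read_state(),[545,239,230]))"
```

```text
shift mm [ 553.7   45.  -252.1] tilt fix [ 0.009  0.    -0.011] pos [ 425.6 -357.3  278.6] F [1.  1.2 0. ] w 0.2 t 3.7
```

Request:
{"op": "play_rows", "data": {"series": [[0.037, 0, -0.017, 0.009, 0, -0.011, 0], [0.037, 0, -0.017, 0, 0, 0, 0], [0.037, 0, -0.017, 0, 0, 0, 0], [0.037, 0, -0.017, 0, 0, 0, 0], [0.037, 0, -0.017, 0, 0, 0, 0], [0.037, 0, -0.017, 0, 0, 0, 0], [0.037, 0, -0.017, 0, 0, 0, 0], [0.037, 0, -0.017, 0, 0, 0, 0], [0.037, 0, -0.017, 0, 0, 0, 0], [0.037, 0, -0.017, 0, 0, 0, 0]]}}

```text
clock: 4.7
position: [506.0, 52.5, 276.0]
ee_rot: [0.441, 0.552, -0.552, -0.444]
contact_force: [-0.1, 0.1, 0.2]
gripper_width: 0.1
```

```bash
python3 -c "
from bench import *
from h import *
s=get_image('scene')
print(*go(read_state(),[545,239,230]))
cv2.imwrite('pics/b2.png',cv2.resize(s['color'][230:290,130:230,::-1],None,fx=4,fy=4))"
```

```text
shift mm [169.1  46.2 -76.6] tilt fix [-0.     0.     0.004] pos [507.7  57.  275.6] F [1.7 2.6 0.1] w 0.1 t 4.75
```

Request:
{"op": "play_rows", "data": {"series": [[0.034, 0.006, -0.015, 0, 0, 0.004, 0], [0.034, 0.006, -0.015, 0, 0, 0, 0], [0.034, 0.006, -0.015, 0, 0, 0, 0], [0.034, 0.006, -0.015, 0, 0, 0, 0], [0.02, 0.006, -0.01, 0, 0, 0, 0], [0, 0, 0, 0, 0, 0, 0], [0, 0, 0, 0, 0, 0, 0]]}}

```text
clock: 5.45
position: [539.3, 232.8, 239.7]
ee_rot: [-0.439, -0.551, 0.556, 0.442]
contact_force: [1.6, -1.1, -0.5]
gripper_width: -0.5
```

```bash
python3 -c "
from bench import *
from h import *
print(*go(read_state(),[545,239,143]))"
```

```text
shift mm [ 4.9 96.6 -7.7] tilt fix [-0.008  0.    -0.001] pos [539.3 232.8 239.7] F [ 1.6 -1.1 -0.5] w -0.5 t 5.45
```

Fine-tune horizontally and drop to about z = 170, then look.

Request:
{"op": "play_rows", "data": {"series": [[0.005, 0.02, -0.008, -0.008, 0, 0, 0], [0, 0.02, 0, 0, 0, 0, 0], [0, 0.02, 0, 0, 0, 0, 0], [0, 0.008, 0, 0, 0, 0, 0], [0, 0, 0, 0, 0, 0, 0], [0, 0, 0, 0, 0, 0, 0]]}}

```text
clock: 6.05
position: [546.8, 233.5, 172.8]
ee_rot: [0.443, 0.553, -0.551, -0.441]
contact_force: [-0.8, 0.4, 0.6]
gripper_width: 0.3
```

```bash
python3 -c "
from bench import *
from h import *
print(*go(read_state(),[545,239,143]))
s=get_image('scene');t=get_image('top')
a=cv2.resize(s['color'][100:220,330:430,::-1],None,fx=4,fy=4,interpolation=2)
b=cv2.resize(t['color'][150:270,215:315,::-1],None,fx=4,fy=4,interpolation=2)
cv2.imwrite('pics/w.png',np.hstack([a,b]))"
```

```text
shift mm [ 5.8 29.8  0.7] tilt fix [ 0.004 -0.    -0.001] pos [546.8 233.5 172.8] F [-0.8  0.4  0.6] w 0.3 t 6.05
```

View pics/w.png

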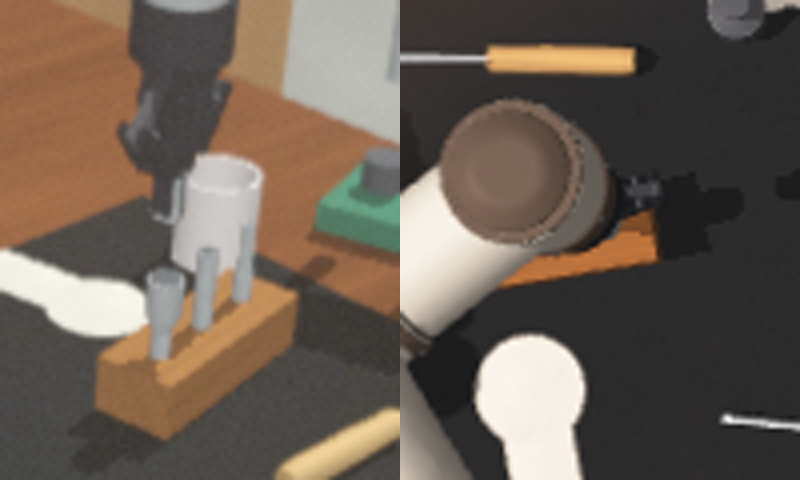

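The fingertips (crop 168,222) are right above the wide punch's head (165,280). Descend to about 25 mm above its top.

Request:
{"op": "play_rows", "data": {"series": [[0.005, 0.015, 0.001, 0.003, 0, 0, 0], [0, 0.011, 0, 0, 0, 0, 0], [0, 0, 0, 0, 0, 0, 0], [0, 0, 0, 0, 0, 0, 0]]}}

```text
clock: 6.55
position: [545.3, 239.6, 146.5]
ee_rot: [0.443, 0.553, -0.551, -0.441]
contact_force: [-0.2, 0.1, 0.6]
gripper_width: -0.3
```

```bash
python3 -c "
from bench import *
from h import *
print(*go(read_state(),[545,239,143]))
s=get_image('scene');print(proj(s,[545,239,118]),proj(s,[545,239,143]))
cv2.imwrite('pics/w2.png',cv2.resize(s['color'][125:195,340:420,::-1],None,fx=7,fy=7,interpolation=2))"
```

```text
shift mm [-0.5  3.5  0.4] tilt fix [0.004 0.    0.001] pos [545.3 239.6 146.5] F [-0.2  0.1  0.6] w -0.3 t 6.55
[370.45143779 168.44580487] [371.04269827 161.29393082]
```

View pics/w2.png

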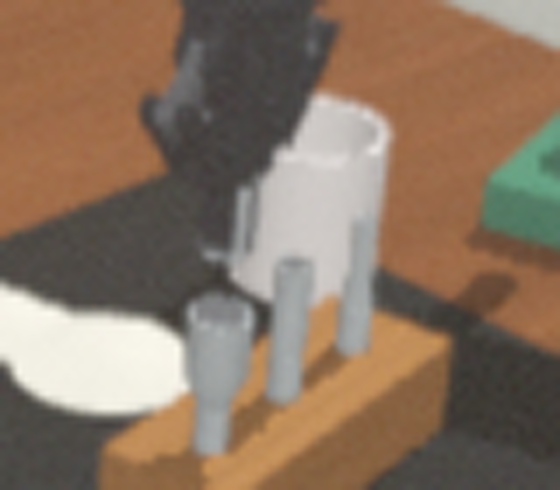

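The tips (crop 225,258) hover just over the wide head (218,303). I'll lower 3 mm and hold for over 2 s.

Request:
{"op": "play_rows", "data": {"series": [[0, 0.003, 0, 0, 0, 0, 0], [0, 0, 0, 0, 0, 0, 0], [0, 0, 0, 0, 0, 0, 0], [0, 0, 0, 0, 0, 0, 0], [0, 0, 0, 0, 0, 0, 0], [0, 0, 0, 0, 0, 0, 0], [0, 0, 0, 0, 0, 0, 0], [0, 0, 0, 0, 0, 0, 0], [0, 0, 0, 0, 0, 0, 0], [0, 0, 0, 0, 0, 0, 0]]}}

```text
clock: 7.6
position: [545.8, 239.9, 144.2]
ee_rot: [0.443, 0.554, -0.55, -0.441]
contact_force: [0.6, -0.5, 0.2]
gripper_width: -0.3
```

Request:
{"op": "play_rows", "data": {"series": [[0, 0, 0, 0, 0, 0, 0], [0, 0, 0, 0, 0, 0, 0], [0, 0, 0, 0, 0, 0, 0], [0, 0, 0, 0, 0, 0, 0], [0, 0, 0, 0, 0, 0, 0], [0, 0, 0, 0, 0, 0, 0], [0, 0, 0, 0, 0, 0, 0], [0, 0, 0, 0, 0, 0, 0], [0, 0, 0, 0, 0, 0, 0], [0, 0, 0, 0, 0, 0, 0]]}}

```text
clock: 8.6
position: [545.8, 239.9, 144.2]
ee_rot: [0.443, 0.554, -0.55, -0.441]
contact_force: [-0.6, -0.3, 0.4]
gripper_width: 0.4
```

One more second for margin, then up.

Request:
{"op": "play_rows", "data": {"series": [[0, 0, 0, 0, 0, 0, 0], [0, 0, 0, 0, 0, 0, 0], [0, 0, 0, 0, 0, 0, 0], [0, 0, 0, 0, 0, 0, 0], [0, 0, 0, 0, 0, 0, 0], [0, 0, 0, 0, 0, 0, 0], [0, 0, 0, 0, 0, 0, 0]]}}

```text
clock: 9.3
position: [545.8, 239.9, 144.2]
ee_rot: [0.443, 0.554, -0.55, -0.441]
contact_force: [1.2, 0.5, -0.4]
gripper_width: 0.0
```

Request:
{"op": "play_rows", "data": {"series": [[0, -0.03, 0, 0, 0, 0, 0], [0, -0.04, 0, 0, 0, 0, 0], [0, -0.03, 0, 0, 0, 0, 0], [0, -0.01, 0, 0, 0, 0, 0], [0, 0, 0, 0, 0, 0, 0]]}}

```text
clock: 9.8
position: [544.4, 238.9, 256.0]
ee_rot: [0.442, 0.552, -0.551, -0.442]
contact_force: [-0.3, -0.7, 0.0]
gripper_width: 0.3
```

```bash
python3 -c "
from bench import *
from h import *
print(*go(read_state(),[478.5,-98.5,200]))"
```

```text
shift mm [-315.    55.8  138. ] tilt fix [0.001 0.    0.   ] pos [544.4 238.9 256. ] F [-0.3 -0.7  0. ] w 0.3 t 9.8
```

Request:
{"op": "play_rows", "data": {"series": [[-0.035, 0.003, 0.0155, 0, 0, 0, 0], [-0.035, 0.003, 0.0155, 0, 0, 0, 0], [-0.035, 0.003, 0.0155, 0, 0, 0, 0], [-0.035, 0.003, 0.0155, 0, 0, 0, 0], [-0.035, 0.003, 0.0155, 0, 0, 0, 0], [-0.035, 0.003, 0.0155, 0, 0, 0, 0], [-0.035, 0.003, 0.0155, 0, 0, 0, 0], [-0.03, 0.003, 0.013, 0, 0, 0, 0], [0, 0, 0, 0, 0, 0, 0], [0, 0, 0, 0, 0, 0, 0]]}}

```text
clock: 10.8
position: [474.2, -66.9, 214.0]
ee_rot: [-0.436, -0.545, 0.559, 0.449]
contact_force: [-0.0, 0.1, 0.5]
gripper_width: -0.0
```

```bash
python3 -c "
from bench import *
from h import *
print(*go(read_state(),[478.5,-98.5,200]))"
```

```text
shift mm [-31.8  14.    2.3] tilt fix [-0.027  0.     0.002] pos [474.2 -66.9 214. ] F [-0.   0.1  0.5] w -0.0 t 10.8
```

Request:
{"op": "play_rows", "data": {"series": [[-0.016, 0, 0.001, -0.027, 0, 0.002, 0], [-0.016, 0, 0.001, 0, 0, 0, 0], [0, 0, 0, 0, 0, 0, 0], [0, 0, 0, 0, 0, 0, 0]]}}

```text
clock: 11.2
position: [478.6, -96.7, 210.5]
ee_rot: [-0.44, -0.552, 0.553, 0.443]
contact_force: [1.1, 0.5, 0.1]
gripper_width: -0.0
```

```bash
python3 -c "
from bench import *
from h import *
print(*go(read_state(),[478.5,-98.5,80]))"
```

```text
shift mm [-2.000e+00  1.305e+02 -1.000e-01] tilt fix [-0.005 -0.     0.002] pos [478.6 -96.7 210.5] F [1.1 0.5 0.1] w -0.0 t 11.2
```

Request:
{"op": "play_rows", "data": {"series": [[-0.002, 0.03, 0, -0.004, 0, 0.002, 0], [0, 0.04, 0, 0, 0, 0, 0], [0, 0.04, 0, 0, 0, 0, 0], [0, 0.03, 0, 0, 0, 0, 0], [0, 0, 0, 0, 0, 0, 0], [0, 0, 0, 0, 0, 0, 0]]}}

```text
clock: 11.8
position: [482.5, -93.1, 67.8]
ee_rot: [0.441, 0.555, -0.553, -0.438]
contact_force: [-0.5, -0.3, 0.2]
gripper_width: -0.0
```

```bash
python3 -c "
from bench import *
from h import *
print(*go(read_state(),[478.5,-98.5,30]))"
```

```text
shift mm [-4.3 37.8  5.4] tilt fix [ 0.005  0.    -0.001] pos [482.5 -93.1  67.8] F [-0.5 -0.3  0.2] w -0.0 t 11.8
```

Request:
{"op": "play_rows", "data": {"series": [[-0.004, 0.01, 0.005, 0.005, 0, 0, 0], [0, 0.015, 0, 0, 0, 0, 0], [0, 0.009, 0, 0, 0, 0, 0], [0, 0, 0, 0, 0, 0, 0], [0, 0, 0, 0, 0, 0, 0]]}}

```text
clock: 12.3
position: [482.9, -97.6, 37.8]
ee_rot: [0.442, 0.557, -0.552, -0.435]
contact_force: [-0.4, -0.8, -0.3]
gripper_width: -0.1
```

```bash
python3 -c "
from bench import *
from h import *
print(*go(read_state(),[478.5,-98.5,30]))
s=get_image('scene');print(proj(s,[478.5,-98.5,5]),proj(s,[478.5,-98.5,30]))
cv2.imwrite('pics/r.png',np.vstack([cv2.resize(s['color'][195:265,230:330,::-1],None,fx=6,fy=6,interpolation=2)]))"
```

```text
shift mm [0.2 7.7 4.6] tilt fix [ 0.012 -0.    -0.003] pos [482.9 -97.6  37.8] F [-0.4 -0.8 -0.3] w -0.1 t 12.3
[269.47468366 229.78073648] [269.01448184 222.80001242]
```

View pics/r.png

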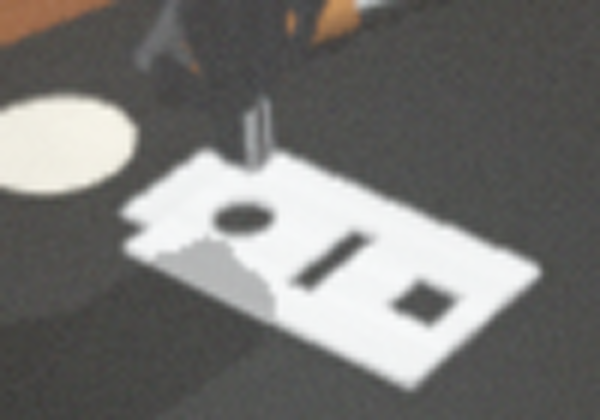

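The tips (crop 257,165) are above the round hole (244,217), next to the tongue, and about 4 mm too far in x. The views agree on the hole to a few mm. I'll centre the tips, level the tool and lower it.

Request:
{"op": "play_rows", "data": {"series": [[0, 0.005, 0.004, 0.012, 0, -0.003, 0], [0, 0.004, 0, 0, 0, 0, 0], [0, 0, 0, 0, 0, 0, 0], [0, 0, 0, 0, 0, 0, 0]]}}

```text
clock: 12.75
position: [479.7, -98.6, 29.4]
ee_rot: [0.439, 0.555, -0.554, -0.438]
contact_force: [0.1, 0.7, -0.8]
gripper_width: 0.1
```

```bash
python3 -c "
from bench import *
from h import *
print(*go(read_state(),[479.5,-98.5,30]))"
```

```text
shift mm [ 0.1 -0.6  0.2] tilt fix [ 0.002 -0.    -0.   ] pos [479.7 -98.6  29.4] F [ 0.1  0.7 -0.8] w 0.1 t 12.75
```

On target, 24 mm above the hole. Hold for over 2 s.

Request:
{"op": "play_rows", "data": {"series": [[0, 0, 0, 0, 0, 0, 0], [0, 0, 0, 0, 0, 0, 0], [0, 0, 0, 0, 0, 0, 0], [0, 0, 0, 0, 0, 0, 0], [0, 0, 0, 0, 0, 0, 0], [0, 0, 0, 0, 0, 0, 0], [0, 0, 0, 0, 0, 0, 0], [0, 0, 0, 0, 0, 0, 0], [0, 0, 0, 0, 0, 0, 0], [0, 0, 0, 0, 0, 0, 0]]}}

```text
clock: 13.75
position: [480.0, -98.5, 29.7]
ee_rot: [0.439, 0.555, -0.554, -0.438]
contact_force: [0.6, 0.7, 0.4]
gripper_width: 0.1
```

Request:
{"op": "play_rows", "data": {"series": [[0, 0, 0, 0, 0, 0, 0], [0, 0, 0, 0, 0, 0, 0], [0, 0, 0, 0, 0, 0, 0], [0, 0, 0, 0, 0, 0, 0], [0, 0, 0, 0, 0, 0, 0], [0, 0, 0, 0, 0, 0, 0], [0, 0, 0, 0, 0, 0, 0], [0, 0, 0, 0, 0, 0, 0], [0, 0, 0, 0, 0, 0, 0], [0, 0, 0, 0, 0, 0, 0]]}}

```text
clock: 14.75
position: [480.0, -98.6, 29.7]
ee_rot: [0.439, 0.555, -0.554, -0.438]
contact_force: [-0.2, -0.3, 0.1]
gripper_width: 0.1
```

Request:
{"op": "play_rows", "data": {"series": [[0, 0, 0, 0, 0, 0, 0], [0, 0, 0, 0, 0, 0, 0], [0, 0, 0, 0, 0, 0, 0], [0, 0, 0, 0, 0, 0, 0], [0, 0, 0, 0, 0, 0, 0], [0, 0, 0, 0, 0, 0, 0]]}}

```text
clock: 15.35
position: [480.0, -98.6, 29.7]
ee_rot: [0.439, 0.555, -0.554, -0.438]
contact_force: [1.1, 0.2, 0.3]
gripper_width: -0.1
```

```bash
python3 -c "
from bench import *
from h import *
s=get_image('scene');cv2.imwrite('pics/end.png',s['color'][:,:,::-1])
print(*go(read_state(),[479.5,-98.5,30]))"
```

```text
shift mm [ 0.2 -0.3  0.4] tilt fix [ 0.002 -0.    -0.001] pos [480.  -98.6  29.7] F [-0.5  0.   0.2] w -0.1 t 15.4
```

View pics/end.png

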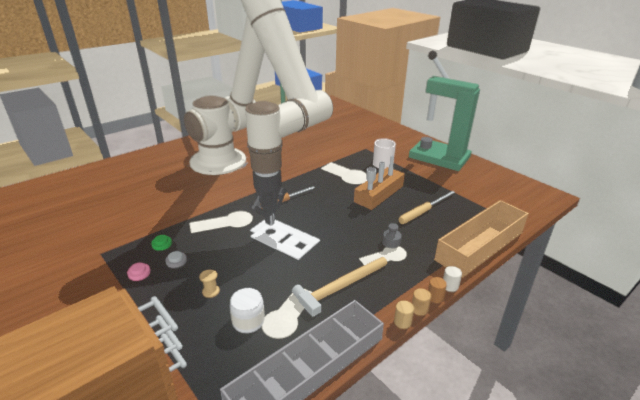

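The fingertips (270,222) stand over the round hole (270,231). The punches, the button (176,259) and everything else look undisturbed.

```bash
python3 -c "
from bench import *
job_done();print(read_state()['clock'])"
```

```text
the job is handed in; nothing more can be done
the job is handed in; nothing more can be done
```

I pressed and released the grey button, then pointed at the widest punch and at the round hole, and handed the job in at about 15.4 s. The hand is still pointing at the hole.

- **Button:** The fingertips pressed it to its stop, at 17 N with the tips at z = 15.9 mm. I then let it up. I didn't measure the cap's height afterwards; it only looked normal in the last picture.
- **Widest punch:** I pointed straight down about 26 mm above its top for about 2.7 s.
- **Round hole:** I pointed about 25 mm above it for about 2.6 s before handing in.
- **Last checks:** The tip was within about 1 mm of the target and upright, with contact force near zero. In the final picture the punches and everything else stood where they had been.
- **Disagreement:** The two cameras disagreed by about 3–4 mm on where the punch top and the hole are. I aimed between them for the punch, and about 1.5 mm from the top-camera estimate for the hole. Both errors are small against the 30 mm head and hole.

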